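# Swing the work lamp over the order pad

### The job

Swing the arm of the green work lamp round until its head stands over the middle of the white order pad with the red band, so that the orders can be read. Let go of the lamp, and leave the pad where it lies.

Things in the scene. Friction and masses are not known exactly. Their poses are not given: they have to be found in the camera images.
- lamp_knob (a point): Centre of the upright round black knob on the lamp head, 24 mm in diameter, 52 mm tall, always 240 mm above the surface; grip it here from above, at any yaw. Below it is the green conical shade: its top, 40 mm across, is 30 mm below this point; its lower rim, 92 mm across, 90 mm below. The knob stands on the head's vertical centre line, so this is the head's centre seen from above.
- lamp_hinge (a point): Point on the vertical hinge axis of the lamp arm (middle of its round post, 34 mm thick, fixed, foot 116 mm across), at the height of lamp_knob and always 190 mm from it. The top of the post is 17 mm below this point. The arm's two rods run level from post to head, 33 mm below this point and lower.
- lamp_arm (a joint): Angle of the arm about its vertical hinge, rad, -1.5 to 1.5, anticlockwise from above positive: the arm points from the post towards the robot, so growing values carry the head to the robot's right (-y). The zero direction varies (about straight at the robot, within 0.2 rad). Stiff by friction: 2 to 3 N at the knob turns it, and it stays where it is left.
- order_pad_center (a point): Centre of the order pad: loose, white printed slips with a red band at one short end, 150 x 87 x 18 mm, flat on the surface (this point 9 mm above it). It lies left or right of the head, 170 to 210 mm from the hinge axis, so the head can come within 20 mm of its middle. A black phone of like size lies on the other side, a tin in between.
Not all that is in view belongs to the job. Of the things that look like the part that bears order_pad_center, the larger one is meant.

How it is judged:
At the end, for the whole second after the job is handed in: The centre of the lamp head is within 40 mm, seen from above, of the centre of the order pad; the arm is at rest and released; the pad is within 20 mm of where it lay (horizontal distance between lamp_knob and order_pad_center below 0.04 m and velocity of joint lamp_arm between -0.05 and 0.05 rad/s and distance of order_pad_center from where it was at the start of the episode below 0.02 m); the robot touches nothing.
It fails at once if the order pad is moved by more than 20 mm (distance of order_pad_center from where it was at the start of the episode above 0.02 m).
It also fails if it takes over 29 s, if anything falls off the work surface, if the arm or the gripper's body presses on something with over 40 N, if the wrist force passes 120 N, or if a joint passes its speed limit or range.

### The arm

A 6-joint arm with a two-finger parallel gripper is mounted at the origin on a cart in front of the work surface, level with it; the furniture and walls round the work are solid. World frame = base frame: x ahead of the robot, y to its left, z up, the work surface at z = 0. Lengths are in m, angles in rad, forces in N, time in s.
With the tool pointing down it reaches from about 0.4 to 0.925 m from the base axis. Payload 3.4 kg.
Tool frame: the origin (TCP) lies at the very end of the fingers, on their centre line; the grasp point (between the pads) lies 19 mm behind it (r.grip_depth is the distance from the TCP to the grasp point, in m); z points along the fingers, y is the line along which they close (so a half turn about z gives the same grasp; the last joint's range is limited). The gripper opens to 85 mm and grips with 20 to 120 N. Pads are 22 mm wide; open, the fingers measure 114 mm over their backs; the gripper's body (76 mm by 85 mm) begins 54 mm behind the grasp point. The pads swing forward as they close: fully open they stand 13 mm farther back than shut.
Start: joints at [-1.175, 0.307, 1.506, -0, 1.328, -0.073], TCP at [0.26, -0.513, 0.231] pointing down, gripper open.
Joint ranges: [-3.12, 3.12], [-1.05, 2.28], [0.14, 2.33], [-1.42, 4.57], [0.1, 2.73], [-2.68, 2.68]. Speed limits (rad/s): [2.57, 2.57, 3.14, 3.14, 3.14, 3.14].

### API

Orientations are given as a rotation vector (axis times angle).
In Python, from cell import r gives the robot as it stands.
- The arm moves only by the tool apply_moves, never from a script. Its arguments are lists of equal length, an entry for each row: "delta_pos": the shift along the tool's x, y, z in cm, a list of three; "angular": the turn, a rotation vector about the tool's x, y, z in degrees, a list of three; "grip": the finger opening in cm, from 0 to 8.54. In form: {"delta_pos": [[dx, dy, dz], ...], "angular": [[rx, ry, rz], ...], "grip": [grip, ...]}. A call has 1 to 5 rows; each row shifts and turns the commanded pose from where the row before left it, along the tool's axes as they then stand; what a row does not reach is not made up. A row lasts 1/8 s, in which the tool goes at most 62.5 mm and 10.7 degrees, less where a joint would pass 70% of its speed; a pose out of reach is approached as far as the arm can. A call with a gripper value outside its range is refused whole. The fingers move at their own pace and stop on an object; the grip force is fixed at half the most. Time passes only in rows, so rows that do not move let the fingers close. It gives the time, the measured TCP pose, the force, the opening and the grip force at its end, in the units of the state.
- r.state(): the state, without advancing time (a new reading comes with each control period).
- r.snapshot(name): name is "scene" or "side" or "wrist"; returns a dict with "pixels" (384x512x3 uint8, red, green, blue), "intrinsics" (3x3 intrinsics, pixels), "dist_coeffs" ([k1, k2, p1, p2, k3] as OpenCV has them; the pictures are not rectified), "view" (4x4, takes a point from world to camera coordinates). Camera axes: x right, y up, looking along -z (the intrinsics and any distortion apply to the point x, -y, -z); pixel columns grow to the right and rows downward; lengths in m; the calibration is good to about 2 mm. A picture is of the moment at which its call begins. There is no depth.
- r.sign_off(): hands the job in; it is judged then, once.
The state is a dict: "clock": time; "qpos": joint angles; "joint_vel": joint speeds; "joint_torque": joint torques, N m; "tool_pos": TCP position; "tool_rot": TCP orientation; "force": force on the tool from outside, world axes, zero at the start; "wrist_torque": the same for the moment, N m; "finger_gap": opening from 0.0 (shut) to 1.0 (fully open); "grip_force": force on a finger pad.
Only numpy, scipy, OpenCV 4.12 (cv2) and the standard library are available. Lean on these libraries where they do the work, as an engineer would, in place of code of your own. Each camera call takes 0.05 s, during which the arm holds its last target. There are 200 camera calls.

## Working session

There is one attempt and no reset: what is moved stays moved. The work goes in short steps, Python scripts to look and compute and a tool call to move; the robot and the scene stay as the last step left them, time stands still between calls to the robot, and variables do not carry over. Pictures are saved under pics/ and viewed, at most 10 in all, crops included, and the job is handed in when it is done.

Besides the shell and the picture viewer there is one more tool, called after "Request:" by a JSON object that holds its "method" and its "body". apply_moves: Moves the arm, as the interface text tells. Its arguments: {"type":"object","properties":{"delta_pos":{"type":"array"},"angular":{"type":"array"},"grip":{"type":"array"}},"required":["delta_pos","angular","grip"]}

```bash
mkdir -p pics
cat > h.py <<'E'
import numpy as np, cv2, pickle
from cell import r
def snap(n,f):
    s=r.snapshot(n); cv2.imwrite(f'pics/{f}.png',cv2.cvtColor(s['pixels'],cv2.COLOR_RGB2BGR)); pickle.dump({k:np.array(v) for k,v in s.items()},open(f'{f}.pkl','wb')); return s
def at(f,uv,z):
    s=pickle.load(open(f'{f}.pkl','rb')); p=cv2.undistortPoints(np.array([[uv]],float),s['intrinsics'],s['dist_coeffs'])[0,0]
    V=s['view']; R=V[:3,:3]; c=-R.T@V[:3,3]; d=R.T@np.array([p[0],-p[1],-1]); return c+d*(z-c[2])/d[2]
def proj(f,P):
    s=pickle.load(open(f'{f}.pkl','rb')); q=np.asarray(P,float)@s['view'][:3,:3].T+s['view'][:3,3]
    return cv2.projectPoints(q*[1,-1,-1],np.zeros(3),np.zeros(3),s['intrinsics'],s['dist_coeffs'])[0][:,0]
E
python3 - <<'E'
from h import *
for n in ('scene','side'): snap(n,n+'0')
a=[cv2.imread(f'pics/{n}0.png') for n in('scene','side')]
for n,i in zip(('scene','side'),a): cv2.imwrite(f'pics/{n}0b.png',cv2.resize(i,(800,600)))
print(r.state())
E
```

```text
{'clock': 0.1, 'qpos': array([-1.17450917e+00,  3.07483183e-01,  1.50753212e+00,  2.17513029e-05,
        1.32841702e+00, -7.35012331e-02]), 'joint_vel': array([-0.00080612, -0.00095727, -0.00311762, -0.00188942, -0.00221692,
       -0.00153737]), 'joint_torque': array([ 9.99448093e-04, -4.58527744e+01, -2.52607745e+01,  9.65117522e-06,
        5.59851847e-03, -4.06344558e-07]), 'tool_pos': array([ 0.26004329, -0.51213555,  0.23048577]), 'tool_rot': array([-3.05355397e+00, -7.30743153e-01,  4.31384630e-04]), 'force': array([-0.12166543,  0.06493969,  0.00452341]), 'wrist_torque': array([-0.05644219, -0.03479891,  0.004179  ]), 'grip_force': 0.0, 'finger_gap': 1.0003413965881933}
```

View pics/scene0b.png

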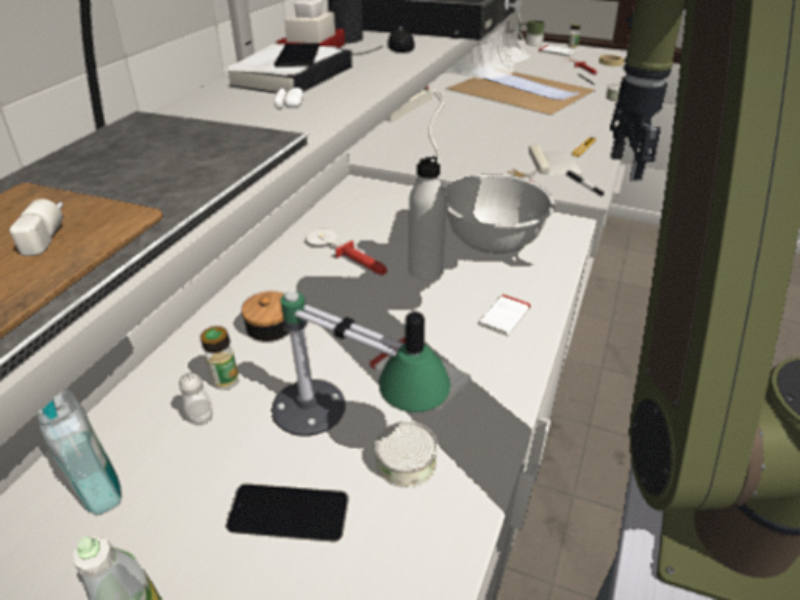

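View pics/side0b.png

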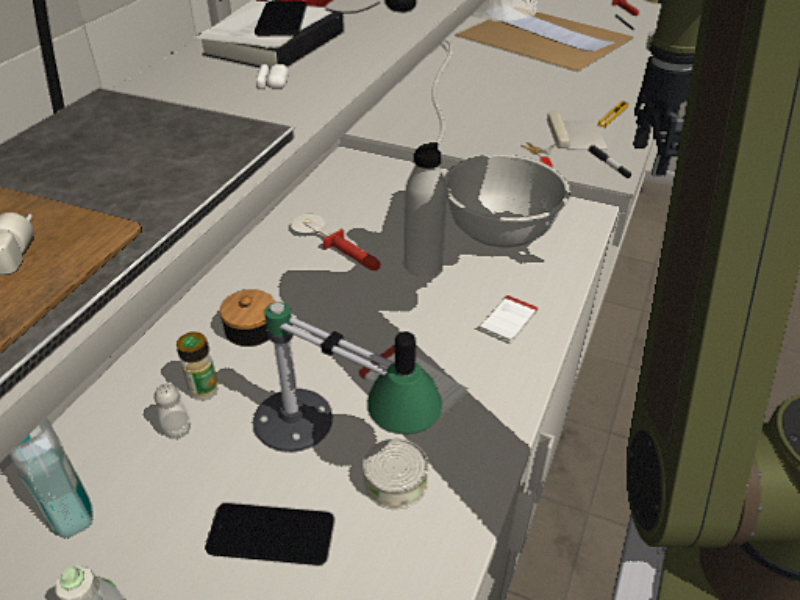

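The scene view shows the knob near (415,332), the hinge post top near (293,298) and a small white pad near (505,314). The larger pad lies in shadow behind the shade, with its red band at about (390,350). I'll zoom in on it.

View pics/z.png

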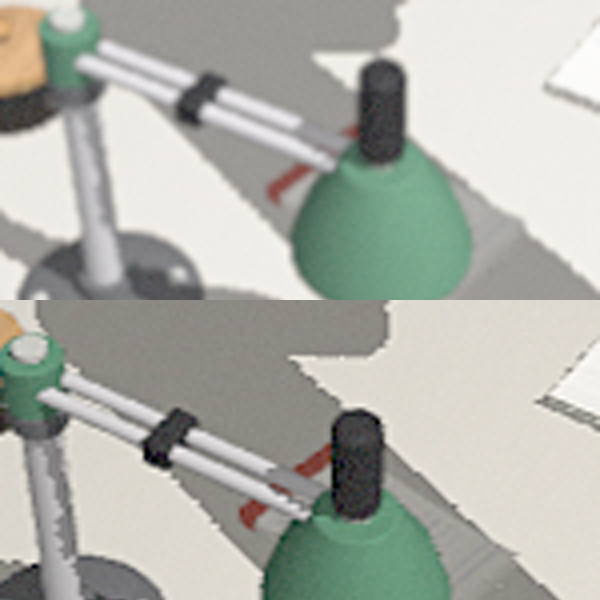

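Run:
```python
from h import *
for n,off,pts in(('scene0',0,[(268,187),(352,126),(525,220)]),('side0',300,[(240,515),(330,446),(518,552)])):
    P=np.array([at(n,(170+x/4,185+(y-off)/4),.018) for x,y in pts]); print(P.round(4), np.linalg.norm(P[1]-P[0]),np.linalg.norm(P[2]-P[1]),((P[0]+P[2])/2).round(4))
```

```text
[[ 0.5781 -0.0992  0.018 ]
 [ 0.5508 -0.1754  0.018 ]
 [ 0.4149 -0.134   0.018 ]] 0.08096329336331959 0.14204591997734672 [ 0.4965 -0.1166  0.018 ]
[[ 0.578  -0.0952  0.018 ]
 [ 0.5524 -0.1716  0.018 ]
 [ 0.415  -0.1345  0.018 ]] 0.08056549745882144 0.14234318427498466 [ 0.4965 -0.1148  0.018 ]
```

Run:
```python
from h import *
from scipy.optimize import least_squares as L
f=1.5625
def tri(a,b): return L(lambda p:np.r_[proj('scene0',[p])[0]-np.array(a)/f,proj('side0',[p])[0]-np.array(b)/f],[.5,0,.1]).x.round(4)
print('bottle top',tri((428,162),(428,150)),'base',at('scene0',(427/f,268/f),0),'bowl rims',[at('scene0',np.array(p)/f,.09).round(3) for p in((446,205),(552,205))])
print('knob',tri((415,332),(404,352)),'knobtop',tri((415,318),(404,338)),'hinge top',tri((293,298),(278,308)))
print('small pad',[at('side0',np.array(p)/f,.01).round(3) for p in((478,332),(508,297),(537,306),(507,340))])
R=cv2.Rodrigues(r.state()['tool_rot'])[0]; print(R.round(3)); t=r.state()['tool_pos']
print((R.T@(np.array([.445,.042,.225])-t)).round(4))
```

```text
bottle top [ 0.5902 -0.3906  0.2504] base [ 0.59836103 -0.41812818  0.        ] bowl rims [array([ 0.6  , -0.534,  0.09 ]), array([ 0.39, -0.62,  0.09])]
knob [0.4456 0.0404 0.2386] knobtop [0.4475 0.0361 0.2561] hinge top [ 0.6477 -0.0075  0.1966]
small pad [array([ 0.443, -0.266,  0.01 ]), array([ 0.424, -0.372,  0.01 ]), array([ 0.371, -0.369,  0.01 ]), array([ 0.393, -0.266,  0.01 ])]
[[ 0.892  0.453 -0.001]
 [ 0.453 -0.892  0.002]
 [ 0.    -0.002 -1.   ]]
[ 0.4158 -0.4104  0.0063]
```

Request:
{"method": "apply_moves", "body": {"delta_pos": [[1,0.5,-4],[4,2,-4],[3.9,2,0],[3,-4,0],[3,-4,0]], "angular": [[0,0,0],[0,0,0],[0,0,0],[0,0,0],[0,0,0]], "grip": [8.5,8.5,8.5,8.5,8.5]}}

```text
clock: 0.72
tool_pos: [0.3779, -0.4129, 0.3101]
tool_rot: [-3.053, -0.731, 0.001]
force: [0.2, -0.3, -0.6]
finger_gap: 0.996
grip_force: 0.0
```

Request:
{"method": "apply_moves", "body": {"delta_pos": [[3,-4,0],[3,-4,0],[3,-4,0],[3,-4,0],[3,-4,0]], "angular": [[0,0,0],[0,0,0],[0,0,0],[0,0,0],[0,0,0]], "grip": [8.5,8.5,8.5,8.5,8.5]}}

```text
clock: 1.35
tool_pos: [0.4203, -0.1661, 0.311]
tool_rot: [-3.055, -0.731, 0.0]
force: [-0.1, -0.4, 0.2]
finger_gap: 0.995
grip_force: 0.0
```

Run:
```python
from h import *
s=r.state();R=cv2.Rodrigues(s['tool_rot'])[0];t=s['tool_pos'];print(t,s['qpos'],s['clock'])
print((R.T@(np.array([.4455,.041,.225])-t)).round(4))
```

```text
[ 0.42026958 -0.16608113  0.31096783] [-4.70021134e-01  7.46377774e-02  1.60729950e+00  1.92915301e-04
  1.46022804e+00  6.31266115e-01] 1.35
[ 0.1162 -0.1732  0.086 ]
```

Run:
```python
from h import *
snap('wrist','w1')
i=cv2.imread('pics/w1.png')
for p in proj('w1',[[.4965,-.116,.018],[.578,-.097,.018],[.5516,-.1735,.018],[.415,-.134,.018],[.4455,.041,.24]]): print(p.round()); 
cv2.imwrite('pics/w1b.png',i)
```

```text
[246.  90.]
[261.  27.]
[301.  73.]
[232. 147.]
[ 1. 42.]
```

View pics/w1b.png

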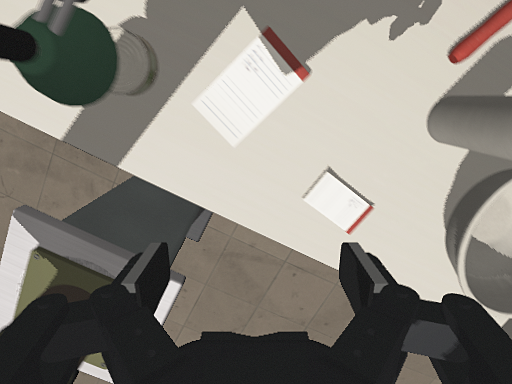

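Request:
{"method": "apply_moves", "body": {"delta_pos": [[3,-4.5,0],[3,-4.5,0],[3,-4.5,0],[2.7,-4,0],[0,0,0]], "angular": [[0,0,0],[0,0,0],[0,0,0],[0,0,0],[0,0,0]], "grip": [8.5,8.5,8.5,8.5,8.5]}}

```text
clock: 2.02
tool_pos: [0.4454, 0.0439, 0.3109]
tool_rot: [-3.052, -0.739, 0.001]
force: [0.2, -0.4, -0.2]
finger_gap: 0.992
grip_force: 0.0
```

Run:
```python
from h import *
snap('wrist','w2')
s=r.state();R=cv2.Rodrigues(s['tool_rot'])[0];t=s['tool_pos'];print(t)
print((R.T@(np.array([.4455,.041,.225])-t)).round(4), proj('w2',[[.4455,.041,.266],[.628,.019,.223]]))
```

```text
[0.44530189 0.04224779 0.31094184]
[-0.0003  0.0012  0.0859] [[256.35089261 216.41937874]
 [403.84838202 -10.28296128]]
```

View pics/w2.png

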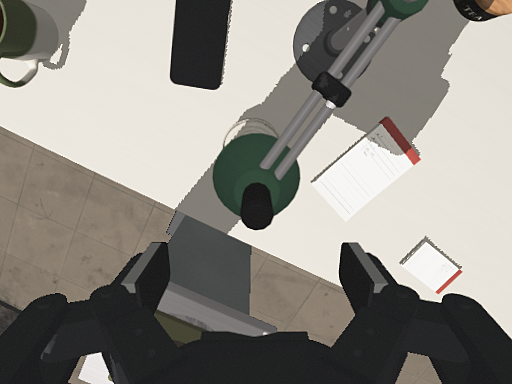

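The wrist view shows the knob top at (257,215), where (256,216) was predicted. The pad corners are at (384,117), (421,160), (348,221) and (311,182). I'll refine the pad centre from these and descend.

Run:
```python
from h import *
P=np.array([at('w2',p,.018) for p in((384,117),(421,160),(348,221),(311,182))]); c=P.mean(0); print(P.round(3),c)
print([np.linalg.norm(P[i]-P[i-1]).round(3) for i in range(4)])
h=np.array([.4455,.041])+.190*np.array([np.cos(a:=np.arctan2(.019-.041,.628-.4455)),np.sin(a)]); print(h)
d=c[:2]-h; b=np.arctan2(d[1],d[0]); a0=a+np.pi; print(np.linalg.norm(d),np.degrees([a0,b]))
D=(b-a0)%(2*np.pi); N=12; print(np.degrees(D))
s=r.state();R=cv2.Rodrigues(s['tool_rot'])[0]
q=[h+.19*np.array([np.cos(a0+D*k/N),np.sin(a0+D*k/N)]) for k in range(N+1)]
for k in range(N):
    t=D*k/N; Rz=cv2.Rodrigues(np.array([0,0,t]))[0]@R; print((Rz.T@np.r_[q[k+1]-q[k],0]*100).round(2))
print(q[-1])
```

```text
[[ 0.58  -0.1    0.018]
 [ 0.554 -0.186  0.018]
 [ 0.419 -0.14   0.018]
 [ 0.447 -0.054  0.018]] [ 0.50011802 -0.12009976  0.018     ]
[np.float64(0.141), np.float64(0.091), np.float64(0.144), np.float64(0.09)]
[0.63413434 0.01826052]
0.1926238366818858 [ 173.12627932 -134.08630453]
52.78741614882455
[-0.77  1.24  0.  ]
[-0.77  1.24  0.  ]
[-0.77  1.24  0.  ]
[-0.77  1.24  0.  ]
[-0.77  1.24  0.  ]
[-0.77  1.24  0.  ]
[-0.77  1.24  0.  ]
[-0.77  1.24  0.  ]
[-0.77  1.24  0.  ]
[-0.77  1.24  0.  ]
[-0.77  1.24  0.  ]
[-0.77  1.24  0.  ]
[ 0.50194353 -0.11821508]
```

Request:
{"method": "apply_moves", "body": {"delta_pos": [[0,0,3],[0,0,3],[0,0,2.4],[0,0,0],[0,0,0]], "angular": [[0,0,0],[0,0,0],[0,0,0],[0,0,0],[0,0,0]], "grip": [8.5,8.5,8.5,8.5,6]}}

```text
clock: 2.7
tool_pos: [0.4462, 0.0403, 0.228]
tool_rot: [3.055, 0.729, 0.001]
force: [0.1, 0.6, 0.9]
finger_gap: 0.809
grip_force: 0.0
```

Request:
{"method": "apply_moves", "body": {"delta_pos": [[0,0,0],[0,0,0],[0,0,0],[0,0,0],[0,0,0]], "angular": [[0,0,0],[0,0,0],[0,0,0],[0,0,0],[0,0,0]], "grip": [4,1.5,1.5,1.5,1.5]}}

```text
clock: 3.32
tool_pos: [0.4457, 0.0413, 0.2282]
tool_rot: [3.055, 0.732, 0.002]
force: [-2.2, -0.8, 6.1]
finger_gap: 0.26
grip_force: 59.0
```

Gripped. The swing is 12 steps of (-0.77, 1.24) cm with a -4.4° turn about z.

Request:
{"method": "apply_moves", "body": {"delta_pos": [[-0.77,1.24,0],[-0.77,1.24,0],[-0.77,1.24,0],[-0.77,1.24,0],[0,0,0]], "angular": [[0,0,-4.4],[0,0,-4.4],[0,0,-4.4],[0,0,-4.4],[0,0,0]], "grip": [1.5,1.5,1.5,1.5,1.5]}}

```text
clock: 3.95
tool_pos: [0.447, -0.018, 0.2282]
tool_rot: [2.906, 1.19, -0.001]
force: [-2.3, -1.1, 8.1]
finger_gap: 0.259
grip_force: 59.2
```

Forces are low, so I'll continue.

Request:
{"method": "apply_moves", "body": {"delta_pos": [[-0.77,1.24,0],[-0.77,1.24,0],[-0.77,1.24,0],[-0.77,1.24,0],[0,0,0]], "angular": [[0,0,-4.4],[0,0,-4.4],[0,0,-4.4],[0,0,-4.4],[0,0,0]], "grip": [1.5,1.5,1.5,1.5,1.5]}}

```text
clock: 4.58
tool_pos: [0.4662, -0.0734, 0.2282]
tool_rot: [2.689, 1.621, -0.003]
force: [-4.6, -1.5, 7.8]
finger_gap: 0.263
grip_force: 59.2
```

Request:
{"method": "apply_moves", "body": {"delta_pos": [[-0.77,1.24,0],[-0.77,1.24,0],[-0.77,1.24,0],[-0.77,1.24,0],[0,0,0]], "angular": [[0,0,-4.4],[0,0,-4.4],[0,0,-4.4],[0,0,-4.4],[0,0,0]], "grip": [1.5,1.5,1.5,1.5,1.5]}}

```text
clock: 5.2
tool_pos: [0.5014, -0.1203, 0.2282]
tool_rot: [2.409, 2.014, -0.004]
force: [-3.7, -2.9, 6.3]
finger_gap: 0.263
grip_force: 59.3
```

Request:
{"method": "apply_moves", "body": {"delta_pos": [[0,0,0],[0,0,0],[0,0,0],[0,0,0],[0,0,0]], "angular": [[0,0,0],[0,0,0],[0,0,0],[0,0,0],[0,0,0]], "grip": [1.5,1.5,5,8.5,8.5]}}

```text
clock: 5.82
tool_pos: [0.5015, -0.1182, 0.2271]
tool_rot: [-2.411, -2.013, -0.0]
force: [-1.2, -0.3, 0.9]
finger_gap: 0.884
grip_force: 0.0
```

Request:
{"method": "apply_moves", "body": {"delta_pos": [[0,0,0],[0,0,0],[0,0,-2],[0,0,-4],[0,0,-4]], "angular": [[0,0,0],[0,0,0],[0,0,0],[0,0,0],[0,0,0]], "grip": [8.5,8.5,8.5,8.5,8.5]}}

```text
clock: 6.45
tool_pos: [0.5012, -0.1183, 0.3281]
tool_rot: [-2.411, -2.013, 0.001]
force: [-1.0, 0.1, -1.1]
finger_gap: 0.999
grip_force: 0.0
```

Run:
```python
from h import *
a=snap('wrist','w3')['pixels'];b=snap('side','side1')['pixels']
cv2.imwrite('pics/f.png',cv2.cvtColor(np.vstack([a,b]),cv2.COLOR_RGB2BGR)[::1]); i=cv2.imread('pics/f.png'); cv2.imwrite('pics/f.png',cv2.resize(np.hstack([i[:384],i[384:]]),(800,300)))
print(r.state()['tool_pos'],proj('w3',[[.5,-.12,.018],[.502,-.118,.266]]),proj('side1',[[.5,-.12,.018],[.502,-.118,.24]]))
```

```text
[ 0.50410169 -0.11921811  0.33221846] [[253.77463163 152.84631119]
 [255.15627636 204.95244136]] [[263.84712369 241.45032645]
 [264.32378312 167.75364954]]
```

View pics/f.png

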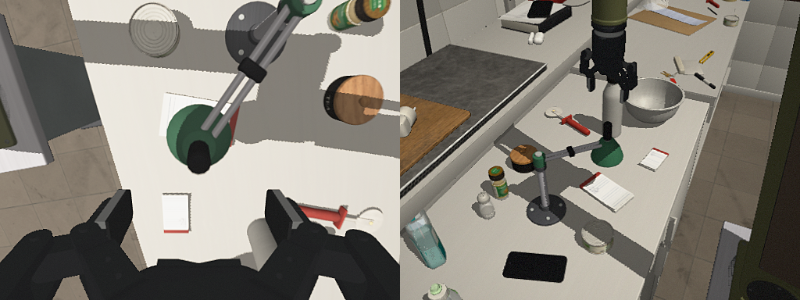

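In the side view the knob is at about (265,166) against a predicted (264,168), and the pad at about (265,245) against (264,241). The head is over the pad, the pad hasn't moved, and the gripper is clear.

```bash
python3 -c "
from cell import r
print(r.sign_off())"
```

```text
the job is handed in; nothing more can be done
None
```

The lamp head is released and, by camera measurement, stands within a few millimetres of the order pad's middle; the pad shows no sign of having moved, and the job is handed in (no verdict was returned).

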